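# Fetch the pawn from under the lid with tongs

## Robot

A 6-joint arm with a two-finger parallel gripper is mounted at the origin on the work surface. World frame = base frame: x ahead of the robot, y to its left, z up, the work surface at z = 0. Lengths are in m, angles in rad, forces in N, time in s.
With the tool pointing down it reaches from about 0.375 to 0.9 m from the base axis. Payload 3.1 kg.
Tool frame: the origin (TCP) lies at the very end of the fingers, on their centre line; the grasp point (between the pads) lies 19 mm behind it; z points along the fingers, x is the direction in which the jaws open and shut, and the axes are right-handed (so a half turn about z gives the same grasp; the last joint's range is limited). The gripper opens to 87 mm and grips with 3 to 60 N. Pads are 19 mm wide; open, the fingers measure 117 mm over their backs; the gripper's body (75 mm by 190 mm) begins 51 mm behind the grasp point.
Start: joints at [-1.506, 0.527, 1.433, -0, 1.181, -0.178], TCP at [0.15, -0.607, 0.223] pointing down, gripper open.
Joint ranges: [-3.08, 3.08], [-0.75, 2.2], [0.22, 2.44], [-1.43, 4.57], [0, 2.65], [-2.85, 2.85]. Speed limits (rad/s): [2.79, 2.79, 3.14, 3.14, 3.14, 3.14].

## Interface

Orientations are given as a unit quaternion [x, y, z, w].
In Python, from rig import robot gives the robot as it stands. The module is installed in compiled form; this text tells all that it offers.
- The arm moves only by the shell command python3 -m creep 'ROWS' [OPENING] [FORCE]. ROWS is a JSON object of lists of equal length, an entry for each row: "dp": the shift along the tool's x, y, z in cm, a list of three; "turn": the turn, a rotation vector about the tool's x, y, z in degrees, a list of three. In form: {"dp": [[x, y, z], ...], "turn": [[wx, wy, wz], ...]}. A call has 1 to 20 rows; each row shifts and turns the commanded pose from where the row before left it, along the tool's axes as they then stand; what a row does not reach is not made up. A row lasts 1/10 s, in which the tool goes at most 50 mm and 8.59 degrees, less where a joint would pass 70% of its speed; a pose out of reach is approached as far as the arm can. A call is refused whole if a number of a shift passes 5 or a number of a turn 8.59, either way. A call with a gripper value outside its range is refused whole. OPENING is the gripper command: -1 is fully open, 1 is shut, values between are in proportion, set as the call begins (- or left out, the last holds). The fingers move at their own pace and stop on an object; FORCE is the grip in N (left out, the last holds). Time passes only in rows, so rows that do not move let the fingers close. It gives the time, the measured TCP pose, the force and the opening at its end, in the units of the state.
- robot.get_obs(): the state, without advancing time (a new reading comes with each control period).
- robot.camera(name): name is "scene" or "top" or "wrist"; returns the picture (384x512x3 uint8, red, green, blue); there is no depth.
- robot.calibration(name): a dict with "fx", "fy", "cx", "cy" (pixels), "dist_coeffs" ([k1, k2, p1, p2, k3] as OpenCV has them; the pictures are not rectified), "rvec" (rotation vector, rad) and "tvec" (3), from world to camera coordinates, as OpenCV has them. Camera axes: x right, y down, z forward; pixel columns grow to the right and rows downward; lengths in m; the calibration is good to about 2 mm. A picture is of the moment at which its call begins: read the wrist's pose just before it. calibration takes no time and is no camera call; for the wrist camera it gives the pose at the moment of the call.
- robot.hand_in(): hands the job in, once; it reports no verdict.
Trained networks look in the newest picture that a camera, given by its name, has taken for a name from the list of things; names that differ only in an ending like _2 or _b are one class to them, and where a whole thing is asked for, a point or a joint stands for the part that bears it (a point fixed in the world has none). Each returns a list of dicts, best first, with "confidence" (0 to 1); they miss things now and then, are a little off and sometimes report something else, mostly with a low value. They report only what shows in the picture. A call takes as long as a camera call.
- robot.masks_of(name, camera): "pixels" (384x512 bool, what is visible of it).
- robot.tip_of(name, camera): "point" ([x, y, z] in m, in the coordinates of the camera as it stood for that picture, good to about 4 mm: a listed point, or the origin of a listed thing).
The state is a dict: "time": time; "q": joint angles; "joint_velocities": joint speeds; "joint_torque": joint torques, N m; "position": TCP position; "tool_rot": TCP orientation; "ft_force": force on the tool from outside, world axes, zero at the start; "moment": the same for the moment, N m; "grip_width": finger opening in m.
Only numpy, scipy, OpenCV 4.12 (cv2) and the standard library are available. Lean on these libraries where they do the work, as an engineer would, in place of code of your own. Each camera call takes 0.05 s, during which the arm holds its last target.

## Task

With the kitchen tongs, reach in under the half-open lid of the clear box, close the tongs on the pawn that stands in it, bring it out, and hold it up still with its foot at least 15 cm above the sill. Touch that pawn only with the tongs, do not shift the lid, and leave the other pawns, the counters and the pencil cup where they are. Finish while still holding the pawn up in the tongs; put nothing down.

Things in the scene. Friction and masses are not known exactly. Their poses are not given: they have to be found in the camera images.
- tongs_grip (a point): Spring-open steel kitchen tongs, 240 mm long, 110 g, lying on edge: the arms open sideways. This point: middle of the grip zone, on the centre line, half-way up (14 mm above the underside). x points to the jaws, z up. Each arm has a flat rubber grip pad here, 52 mm long, 28 mm high. Width over the two pads: 43 mm at rest, 30 mm with the jaws on the pawn's head.
- tongs_jaw (a point): Centre between the tongs' jaws, 130 mm ahead of tongs_grip at the same height; same axes. Rubber jaw pads 30 mm long, 18 mm high, centred on this height; the tongs end 15 mm ahead of it. Gap between the pads 54 mm at rest, 21 mm (parallel) on the pawn's head; each jaw is 7 mm thick. The pivot (20 mm round, 28 mm high) is 80 mm behind tongs_grip.
- tongs_left (a joint): Closing angle of the left arm, rad (the right mirrors it): 0 at rest, 0.08 jaws on the pawn's head, 0.13 shut. Squeezing at tongs_grip closes them: each mm of width there is 2.6 mm of jaw gap; the squeeze needed rises from 2 N at rest to 6 N on the pawn. Squeezed to 38 mm there, the tongs can be carried with the jaws 42 mm apart.
- pawn_center (a point): Centre, half-way up, of the black ebony pawn that stands in the clear box, the one to fetch. 55 mm tall, 35 g, round foot 30 mm in diameter, slim stem 11 mm, ball head 21 mm in diameter whose centre is 17 mm above this point (44.5 mm above its foot).
- box: Clear acrylic box, fixed, 130 mm deep (its x), 175 mm wide (y), 22 mm high, walls and floor 4 mm; three compartments side by side (centres y = -57, 0, +57 mm), dividers as high as the walls. Origin: centre of its underside; x points from the open front to the hinge. The pawn stands in any one, about 20 mm behind the middle; low counters lie in the others.
- lid (a joint): Opening angle of the clear lid, rad: 0 closed (level). It stands at 0.9 to 1.1, leaning forward over the rear of the box and over the pawn. The hinge runs along the box's rear top edge (x = +65 mm, 22 mm high); the lid is 130 mm from hinge to free edge, 4 mm thick. The stiff hinge stays where it is.
- lid_edge (a point): Middle of the lid's free front edge.
- pawn_b_center (a point): Centre of another ebony pawn, same size, standing on the open sill: leave alone.
- pawn_c_center (a point): Centre of the third ebony pawn, same size, standing on the open sill: leave alone.
- counter1: Round wooden counter, 30 mm in diameter, 8 mm high, in a compartment of the box; origin at the centre of its underside: leave alone.
- counter2: Second such counter, in another compartment: leave alone.
- cup: Blue plastic pencil cup with three pencils, 72 mm in diameter, 100 mm high; origin at the centre of its underside: leave alone.

How it is judged:
By the outcome, as a careful person would: the job done as asked, in the order asked, and still so for the second after the job is handed in, while the arm keeps its last pose, push and grip.
It also fails if it takes over 51 s, if anything falls off the work surface, if the arm or the gripper's body presses on something with over 40 N, if the wrist force passes 120 N, or if a joint passes its speed limit or range.

## Working session

There is one attempt and no reset: what is moved stays moved. The work goes in short steps, Python scripts to look and compute and a shell command to move; the robot and the scene stay as the last step left them, time stands still between calls to the robot, and variables do not carry over. Pictures are saved under pics/ and viewed, and the job is handed in when it is done.

```bash
mkdir -p pics; ls; cat > h.py <<'E'
from rig import robot
import numpy as np, cv2
from scipy.spatial.transform import Rotation as R
def save(cam,name):
    im=robot.camera(cam); cv2.imwrite('pics/'+name,cv2.cvtColor(im,cv2.COLOR_RGB2BGR)); return im
def toworld(p,cal):
    M=R.from_rotvec(np.ravel(cal['rvec'])).as_matrix(); return M.T@(np.asarray(p)-np.ravel(cal['tvec']))
def proj(P,cal):
    K=np.array([[cal['fx'],0,cal['cx']],[0,cal['fy'],cal['cy']],[0,0,1]])
    return cv2.projectPoints(np.atleast_2d(np.array(P,float)),np.array(cal['rvec'],float),np.array(cal['tvec'],float),K,np.array(cal['dist_coeffs'],float))[0][:,0]
def tips(names,cam):
    cal=robot.calibration(cam)
    for n in names:
        for d in robot.tip_of(n,cam)[:4]:
            w=toworld(d['point'],cal); print(cam,n,round(d['confidence'],2),w.round(4),proj(w,cal)[0].round(0))
E
python3 - <<'E'
from h import *
print(robot.get_obs())
for c in('scene','top'):
    save(c,c+'0.png'); tips(['tongs_grip','tongs_jaw','pawn_center','box','lid_edge','counter1','cup'],c)
print(robot.get_obs()['time'])
E
```

```text
pics
{'time': 0.0, 'q': array([-1.50650132e+00,  5.28456725e-01,  1.43389058e+00,  4.41767308e-06,
        1.18137670e+00, -1.78520453e-01]), 'joint_velocities': array([ 3.25276314e-04, -9.23771225e-04,  3.03996105e-05,  4.33028730e-05,
       -6.00702584e-04, -7.21379502e-05]), 'joint_torque': array([ 2.17307224e-04, -4.40047181e+01, -1.76592922e+01,  6.32789894e-02,
        5.79575880e-02, -1.47762448e-04]), 'position': array([ 0.15024314, -0.60593035,  0.22158115]), 'tool_rot': array([ 7.87538382e-01, -6.16264685e-01, -7.07778919e-04, -7.96690129e-04]), 'ft_force': array([-0.5464642 ,  0.18478935,  0.02446874]), 'moment': array([-0.00374367, -0.01439019, -0.02572085]), 'grip_width': 0.08709135420723015}
scene tongs_grip 0.69 [ 0.463  -0.2513  0.017 ] [249. 152.]
scene tongs_jaw 0.83 [ 0.593  -0.2481  0.0122] [210. 164.]
scene tongs_jaw 0.34 [0.6236 0.1679 0.0281] [261. 255.]
scene pawn_center 0.62 [0.6282 0.1707 0.0321] [260. 255.]
scene box 0.8 [0.6178 0.1088 0.0016] [253. 245.]
scene lid_edge 0.85 [0.6185 0.1076 0.1384] [251. 199.]
scene counter1 0.46 [0.4672 0.3159 0.0249] [362. 278.]
scene cup 0.6 [ 0.7113 -0.2906  0.001 ] [169. 170.]
top tongs_grip 0.78 [ 0.4643 -0.2512  0.0163] [344. 209.]
top tongs_jaw 0.84 [ 0.5958 -0.2478  0.0171] [343. 163.]
top tongs_jaw 0.55 [ 0.4621 -0.2506  0.0144] [344. 209.]
top pawn_center 0.58 [0.6208 0.1092 0.0069] [219. 153.]
top pawn_center 0.52 [0.6259 0.1703 0.03  ] [197. 150.]
top box 0.8 [0.6197 0.111  0.0015] [219. 153.]
top lid_edge 0.93 [0.6195 0.1129 0.1393] [212. 146.]
top counter1 0.44 [0.6545 0.0569 0.0054] [237. 142.]
top counter1 0.41 [0.6354 0.1106 0.0068] [219. 148.]
top cup 0.94 [ 0.7127 -0.2896  0.0038] [356. 124.]
0.8
```

View pics/scene0.png

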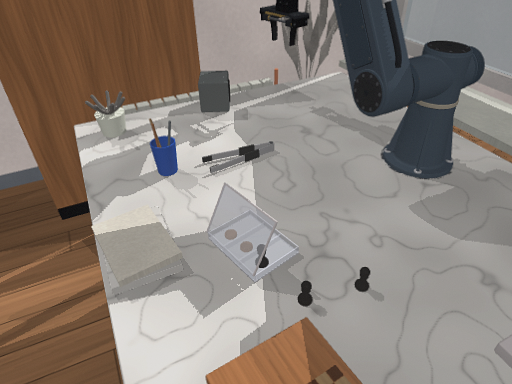

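View pics/top0.png

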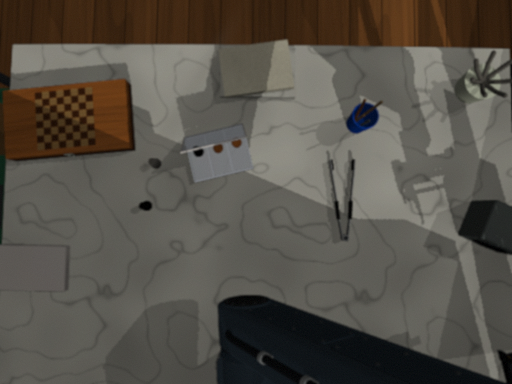

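The scene view shows the target pawn in the +y compartment, at about (261,255), and the tongs at (249,152). The loose pawns are at (306,293) and (363,278), and the cup is at (165,155). The top view shows the box yawed about +11° and the tongs lying nearly along +x. I'll turn first, then check the geometry with overlays.

```bash
python3 -m creep '{"dp":[[0,0,0],[0,0,0]],"turn":[[0,0,6.2],[0,0,6.2]]}' -1
cat >> h.py <<'E'
def go(target):
    o=robot.get_obs(); Rm=R.from_quat(o['tool_rot']); d=Rm.inv().apply(np.array(target)-o['position'])
    x=Rm.apply([1,0,0]); print('t',o['time'],'pos',o['position'].round(4),'xyaw',np.degrees(np.arctan2(x[1],x[0])).round(2),'z',Rm.apply([0,0,1]).round(4),'dcm',(d*100).round(2),'F',o['ft_force'].round(1),'w',round(o['grip_width'],4))
def boxpts(c,yaw,L):
    r=R.from_euler('z',yaw); return r.apply(np.array(L,float))+np.array(c)
E
python3 - <<'E'
from h import *
go([0.4638,-0.2512,0.10])
c=[0.619,0.110,0]; 
for cam in('scene','top'):
    cal=robot.calibration(cam); im=cv2.imread(f'pics/{cam}0.png'); S=3
    im=cv2.resize(im,None,fx=S,fy=S,interpolation=cv2.INTER_CUBIC)
    for yaw,col in((0.19,(0,255,0)),):
        th=1.05; e=[65-130*np.cos(th),22+130*np.sin(th)]
        for L in ([[-65,-87.5,22],[65,-87.5,22],[65,87.5,22],[-65,87.5,22],[-65,-87.5,22]],[[65,-87.5,22],[e[0],-87.5,e[1]],[e[0],87.5,e[1]],[65,87.5,22]]):
            p=proj(boxpts(c,yaw,np.array(L)/1000),cal)*S
            cv2.polylines(im,[p.astype(np.int32)],False,col,1)
    for P in ([.627,.1705,.0315],[.627,.1705,.0485],[.4638,-.2512,.014],[.5945,-.248,.014]):
        u=proj(P,cal)[0]*S; cv2.circle(im,tuple(int(v) for v in u),3,(0,0,255),1)
    a=(150,110) if cam=='scene' else (160,100)
    cv2.imwrite(f'pics/ov_{cam}.png',im[a[1]*S:a[1]*S+540,a[0]*S:a[0]*S+660])
E
```

```text
time: 1.0
position: [0.1503, -0.6066, 0.2226]
tool_rot: [0.715, -0.699, 0.0, 0.0]
ft_force: [-0.1, -1.3, 0.2]
grip_width: 0.087
t 1.0 pos [ 0.1503 -0.6066  0.2226] xyaw -88.75 z [ 0. -0. -1.] dcm [-34.85 -32.12  12.26] F [-0.1 -1.3  0.2] w 0.087
```

View pics/ov_scene.png

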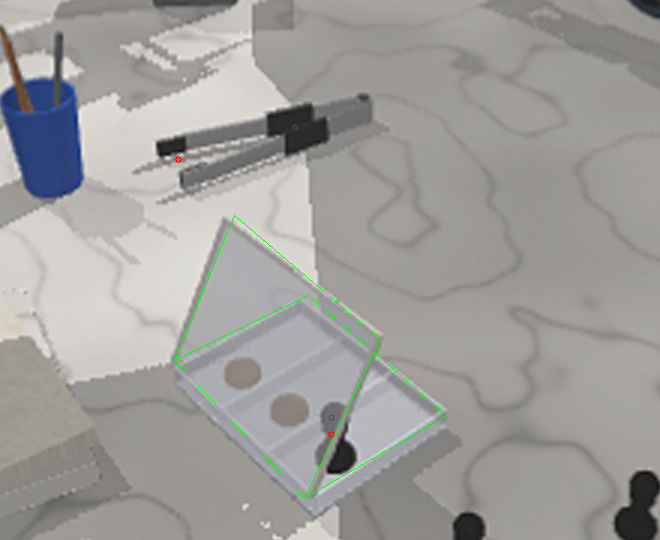

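View pics/ov_top.png

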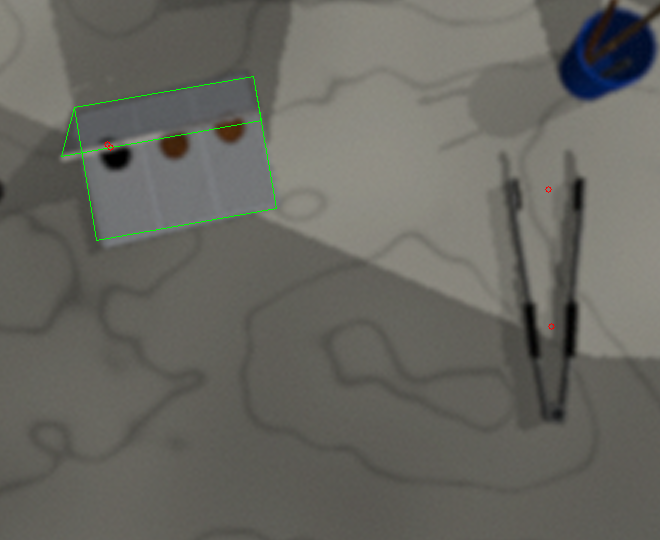

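The box and lid model fits in both views (lid about 1.05 rad, yaw about 0.19). Moving over the tongs for a wrist look.

```bash
python3 -m creep '{"dp":[[-1.5,-1.4,0],[-2.9,-2.7,0.5],[-2.9,-2.7,0.5],[-2.9,-2.7,0.5],[-2.9,-2.7,0.5],[-2.9,-2.7,0.5],[-2.9,-2.7,0.5],[-2.9,-2.7,0.5],[-2.9,-2.7,0.5],[-2.9,-2.7,0.5],[-2.9,-2.7,0.5],[-2.9,-2.7,0.4],[-1.45,-1.0,0],[0,0,0],[0,0,0]],"turn":[[0,0,0],[0,0,0],[0,0,0],[0,0,0],[0,0,0],[0,0,0],[0,0,0],[0,0,0],[0,0,0],[0,0,0],[0,0,0],[0,0,0],[0,0,0],[0,0,0],[0,0,0]]}' -1
python3 - <<'E'
from h import *
go([0.463,-0.2512,0.003])
save('wrist','w1.png'); tips(['tongs_grip','tongs_jaw'],'wrist')
E
```

```text
time: 2.5
position: [0.4619, -0.2488, 0.1687]
tool_rot: [0.717, -0.697, -0.0, 0.0]
ft_force: [-0.8, -1.0, 0.0]
grip_width: 0.0872
t 2.5 pos [ 0.4619 -0.2488  0.1687] xyaw -88.32 z [-4.e-04 -0.e+00 -1.e+00] dcm [ 0.24 -0.11 16.57] F [-0.8 -1.   0. ] w 0.0872
wrist tongs_grip 0.93 [ 0.4584 -0.2568  0.0125] [259. 178.]
```

View pics/w1.png

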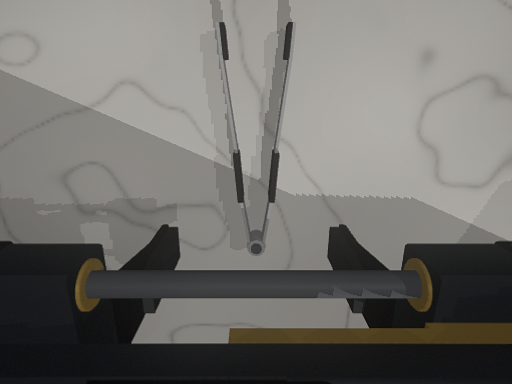

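The wrist view shows the grip pads at (239,176) and (274,176), the pivot at (256,248), and the jaw pads at (224,41) and (288,41), so the tongs are aligned with the tool. I'll back-project these pixels.

```bash
cat >> h.py <<'E'
def back(u,cal,z):
    K=np.array([[cal['fx'],0,cal['cx']],[0,cal['fy'],cal['cy']],[0,0,1]])
    n=cv2.undistortPoints(np.array([[u]],float),K,np.array(cal['dist_coeffs'],float))[0,0]
    M=R.from_rotvec(np.ravel(cal['rvec'])).as_matrix(); o=-M.T@np.ravel(cal['tvec']); d=M.T@np.r_[n,1]
    return o+d*(z-o[2])/d[2]
E
python3 - <<'E'
from h import *
cal=robot.calibration('wrist')
for u in((239,176),(274,176),(256.5,176),(256,248),(256,41),(224,41),(288,41)): print(u,back(u,cal,0.026).round(4))
for u in((180,240),(330,240)):print(u,back(u,cal,0.17))
m=robot.masks_of('tongs_grip','wrist'); print([ (d['confidence'],d['pixels'].sum()) for d in m])
E
```

```text
(239, 176) [ 0.4631 -0.2363  0.026 ]
(274, 176) [ 0.464  -0.2721  0.026 ]
(256.5, 176) [ 0.4635 -0.2542  0.026 ]
(256, 248) [ 0.3816 -0.2561  0.026 ]
(256, 41) [ 0.5889 -0.25    0.026 ]
(224, 41) [ 0.5881 -0.2212  0.026 ]
(288, 41) [ 0.5896 -0.2787  0.026 ]
(180, 240) [ 0.46266545 -0.20883105  0.17      ]
(330, 240) [ 0.46499682 -0.29500424  0.17      ]
[(0.95, np.int64(3298))]
```

```bash
python3 -m creep '{"dp":[[0.2,-0.05,1],[0.2,-0.05,2],[0,0,2.5],[0,0,2.5],[0,0,2.5],[0,0,2],[0,0,1.5],[0,0,1],[0,0,0.5],[0,0,0.5],[0,0,0],[0,0,0]],"turn":[[0,0,0],[0,0,0],[0,0,0],[0,0,0],[0,0,0],[0,0,0],[0,0,0],[0,0,0],[0,0,0],[0,0,0],[0,0,0],[0,0,0]]}' -1
python3 - <<'E'
from h import *
go([0.463,-0.253,0.0035])
E
```

```text
time: 3.9
position: [0.4634, -0.254, 0.009]
tool_rot: [0.716, -0.698, 0.0, -0.0]
ft_force: [0.9, 0.4, 0.8]
grip_width: 0.0872
t 3.9 pos [ 0.4634 -0.254   0.009 ] xyaw -88.49 z [ 7.e-04 -6.e-04 -1.e+00] dcm [-0.1   0.03  0.55] F [0.9 0.4 0.8] w 0.0872
```

```bash
python3 -m creep '{"dp":[[0,0,0.3],[0,0,0.2],[0,0,0],[0,0,0]],"turn":[[0,0,0],[0,0,0],[0,0,0],[0,0,0]]}' -1
python3 -m creep '{"dp":[[0,0,0],[0,0,0],[0,0,0],[0,0,0],[0,0,0],[0,0,0],[0,0,0],[0,0,0],[0,0,0],[0,0,0]],"turn":[[0,0,0],[0,0,0],[0,0,0],[0,0,0],[0,0,0],[0,0,0],[0,0,0],[0,0,0],[0,0,0],[0,0,0]]}' 0.126 15
python3 - <<'E'
from h import *
go([0.463,-0.253,0.0035])
save('wrist','w2.png')
E
```

```text
time: 4.3
position: [0.4631, -0.2537, 0.0036]
tool_rot: [0.716, -0.698, 0.0, -0.0]
ft_force: [0.6, 0.7, -0.5]
grip_width: 0.087
time: 5.3
position: [0.4631, -0.2536, 0.0035]
tool_rot: [0.716, -0.698, -0.0, -0.0]
ft_force: [0.2, 0.9, -0.0]
grip_width: 0.0381
t 5.3 pos [ 0.4631 -0.2536  0.0035] xyaw -88.48 z [-1.e-04  2.e-04 -1.e+00] dcm [-0.06  0.    0.  ] F [ 0.2  0.9 -0. ] w 0.0381
```

View pics/w2.png

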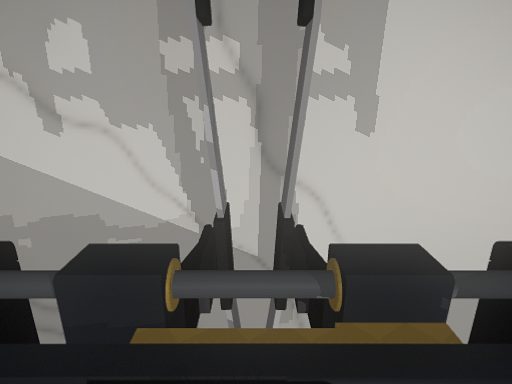

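The fingers are on both grip pads (around (225,255) and (283,255)) at 38.1 mm, and the jaws are parallel-ish at the top of the picture. Lifting.

```bash
python3 -m creep '{"dp":[[0,0,-0.3],[0,0,-0.7],[0,0,-1.2],[0,0,-1.5],[0,0,-1.5],[0,0,-1.5],[0,0,-1.5],[0,0,-1],[0,0,-0.5],[0,0,-0.3],[0,0,0],[0,0,0],[0,0,0]],"turn":[[0,0,0],[0,0,0],[0,0,0],[0,0,0],[0,0,0],[0,0,0],[0,0,0],[0,0,0],[0,0,0],[0,0,0],[0,0,0],[0,0,0],[0,0,0]]}'
python3 - <<'E'
from h import *
go([0.463,-0.253,0.0035])
save('wrist','w3.png');im=save('scene','s3.png')
tips(['tongs_grip','tongs_jaw','pawn_center'],'scene')
tips(['tongs_grip','tongs_jaw','pawn_center'],'wrist')
b=cv2.imread('pics/s3.png')[60:260,120:390]; cv2.imwrite('pics/s3z.png',cv2.resize(b,None,fx=2.9,fy=2.9,interpolation=cv2.INTER_CUBIC))
E
```

```text
time: 6.65
position: [0.4628, -0.2535, 0.1029]
tool_rot: [0.716, -0.698, -0.001, 0.0]
ft_force: [1.0, 0.0, -0.9]
grip_width: 0.0382
t 6.65 pos [ 0.4628 -0.2535  0.1029] xyaw -88.49 z [-1.e-03  9.e-04 -1.e+00] dcm [-0.04 -0.04  9.94] F [ 1.   0.  -0.9] w 0.0382
scene tongs_grip 0.91 [ 0.4628 -0.2535  0.1121] [247. 124.]
scene tongs_jaw 0.57 [ 0.5924 -0.25    0.1136] [207. 134.]
scene pawn_center 0.56 [0.6277 0.1692 0.0349] [260. 253.]
scene pawn_center 0.5 [0.6218 0.1094 0.1369] [250. 200.]
```

View pics/w3.png

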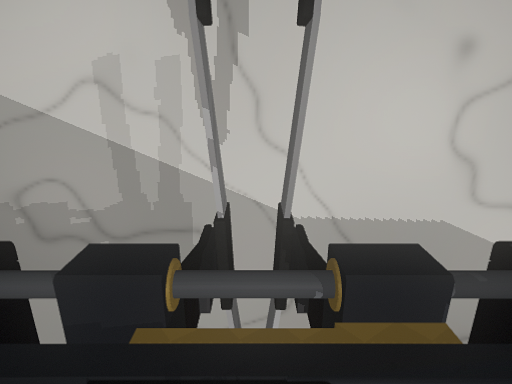

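View pics/s3z.png

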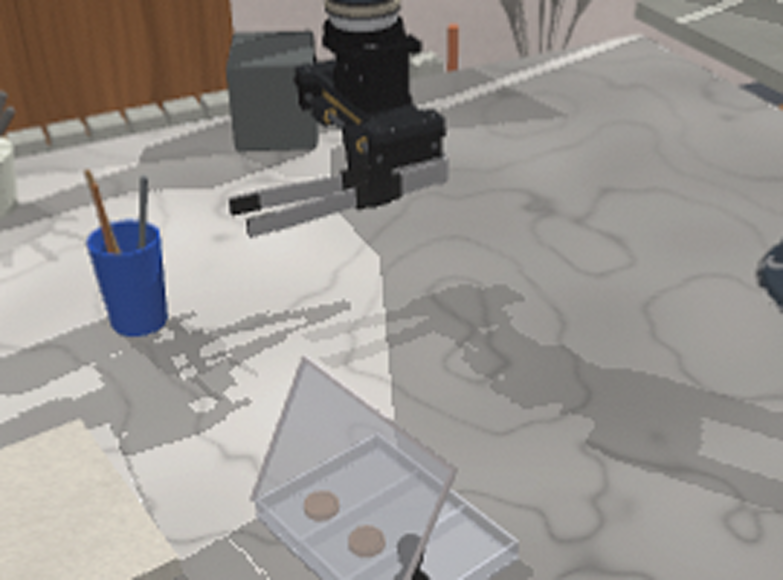

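The tongs are held level, with no droop visible; the jaw is about 130 mm ahead. Turning to the box's heading.

```bash
python3 -m creep '{"dp":[[0,0,0],[0,0,0],[0,0,0]],"turn":[[0,0,-4.7],[0,0,-4.7],[0,0,0]]}'
python3 - <<'E'
from h import *
go([0.411,0.1284,0.103])
m=robot.masks_of('pawn_center','scene')
cal=robot.calibration('scene')
for d in m:
    v,u=np.nonzero(d['pixels']); print(d['confidence'],len(u),u.mean(),v.mean(),u.min(),u.max(),v.min(),v.max())
for P in ([.627,.1705,.004],[.627,.1705,.0485],[.627,.1705,.059]): print(proj(P,cal))
b=cv2.imread('pics/s3.png')[225:285,230:300]; cv2.imwrite('pics/s3p.png',cv2.resize(b,None,fx=8,fy=8,interpolation=cv2.INTER_NEAREST))
E
```

```text
time: 7.35
position: [0.4631, -0.2538, 0.1036]
tool_rot: [0.771, -0.637, 0.0, -0.0]
ft_force: [0.4, 0.4, -0.5]
grip_width: 0.0381
t 7.35 pos [ 0.4631 -0.2538  0.1036] xyaw -79.1 z [ 0.  0. -1.] dcm [-38.51  -2.11   0.06] F [ 0.4  0.4 -0.5] w 0.0381
0.49 82 263.4390243902439 261.8414634146341 259 268 256 267
[[260.66181302 263.35411141]]
[[260.45886406 249.28679991]]
[[260.40890236 245.82309739]]
```

View pics/s3p.png

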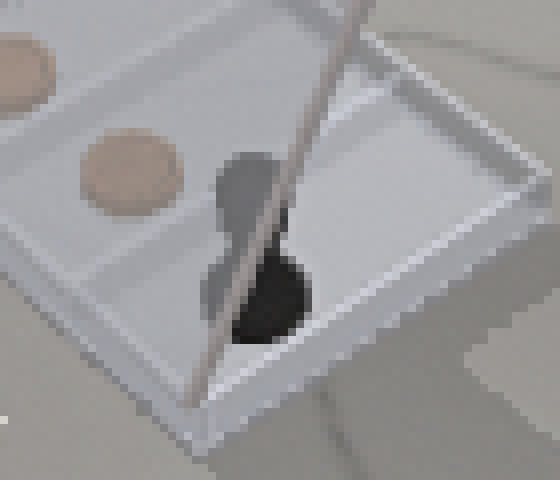

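The zoom shows the pawn partly behind the lid edge, with its head centred at about (261.6,249) and its foot at about (262,263). I'll back-project both and move on.

```bash
python3 - <<'E'
from h import *
cal=robot.calibration('scene')
print(back((261.5,249.2),cal,.0485),back((262,263),cal,.004))
cal=robot.calibration('top')
b=cv2.imread('pics/top0.png')[115:190,170:265]; cv2.imwrite('pics/t0p.png',cv2.resize(b,None,fx=8,fy=8,interpolation=cv2.INTER_NEAREST))
E
python3 -m creep '{"dp":[[-0.7,0,0],[-1.5,-0.1,0],[-2.5,-0.1,0],[-2.5,-0.1,0],[-2.5,-0.2,0],[-2.5,-0.2,0],[-2.5,-0.2,0],[-2.5,-0.2,0],[-2.5,-0.2,0],[-2.5,-0.2,0],[-2.5,-0.2,0],[-2.5,-0.1,0],[-2.5,-0.1,0],[-2.5,-0.1,0],[-2.5,-0.1,0],[-2,0,0],[-1.2,0,0],[-0.8,0,0],[0,0,0],[0,0,0]],"turn":[[0,0,0],[0,0,0],[0,0,0],[0,0,0],[0,0,0],[0,0,0],[0,0,0],[0,0,0],[0,0,0],[0,0,0],[0,0,0],[0,0,0],[0,0,0],[0,0,0],[0,0,0],[0,0,0],[0,0,0],[0,0,0],[0,0,0],[0,0,0]]}'
python3 - <<'E'
from h import *
go([0.411,0.1284,0.103])
for c in('wrist','scene','top'):
    save(c,c[0]+'4.png')
    tips(['tongs_grip','tongs_jaw','pawn_center','lid_edge'],c)
    m=robot.masks_of('pawn_center',c)
    for d in m:
        v,u=np.nonzero(d['pixels']); print(d['confidence'],len(u),u.mean(),v.mean(),u.min(),u.max(),v.min(),v.max())
E
```

```text
[0.62490108 0.17126556 0.0485    ] [0.62390092 0.17089397 0.004     ]
time: 9.4
position: [0.4106, 0.13, 0.1036]
tool_rot: [0.771, -0.637, 0.0, -0.0]
ft_force: [0.7, 0.3, -1.3]
grip_width: 0.0375
t 9.4 pos [0.4106 0.13   0.1036] xyaw -79.09 z [ 3.e-04 -2.e-04 -1.e+00] dcm [ 0.16 -0.01  0.06] F [ 0.7  0.3 -1.3] w 0.0375
scene tongs_grip 0.59 [0.4117 0.1338 0.1163] [338. 187.]
scene tongs_grip 0.56 [0.6253 0.1706 0.0297] [261. 255.]
scene tongs_jaw 0.78 [0.5392 0.1517 0.1121] [293. 209.]
scene tongs_jaw 0.64 [0.5914 0.2939 0.0245] [304. 293.]
scene pawn_center 0.64 [ 0.7097 -0.2887  0.0037] [169. 169.]
scene pawn_center 0.56 [0.6265 0.1695 0.0291] [261. 255.]
scene lid_edge 0.78 [0.6211 0.107  0.1373] [249. 199.]
0.43 63 263.6507936507937 262.3809523809524 260 267 257 267
top tongs_grip 0.65 [0.6267 0.1709 0.0312] [197. 149.]
top tongs_jaw 0.62 [0.5417 0.1532 0.1121] [198. 177.]
top pawn_center 0.74 [0.6196 0.109  0.0047] [219. 153.]
top pawn_center 0.39 [0.6234 0.1725 0.0331] [196. 150.]
top lid_edge 0.66 [0.6208 0.115  0.1371] [212. 145.]
0.74 973 212.4563206577595 137.72970195272353 180 245 124 152
0.4 75 198.02666666666667 152.0 193 203 148 156
```

View pics/w4.png

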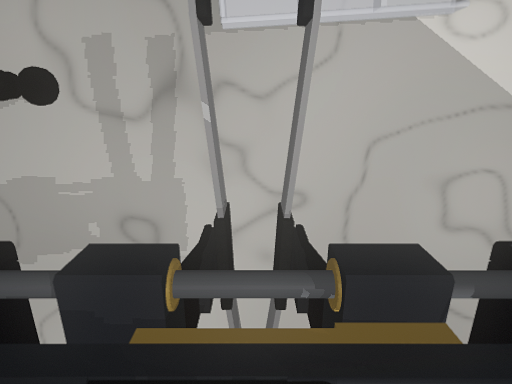

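View pics/s4.png

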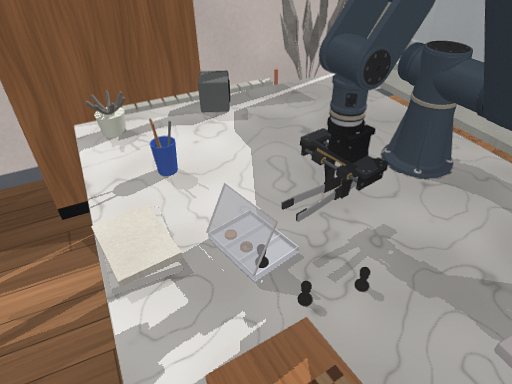

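View pics/t0p.png

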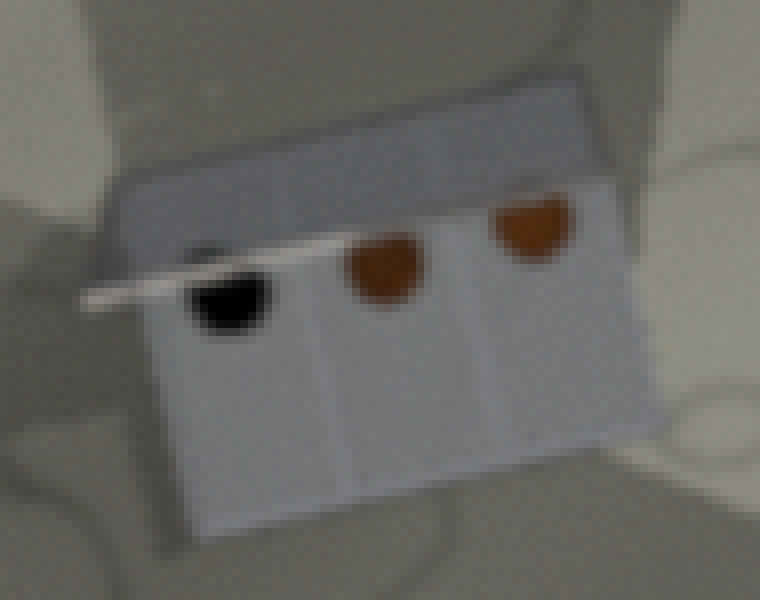

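The wrist view shows the jaws (204,12) and (307,12) just short of the box front wall at (225–460, 25). In the scene view the tongs aim at the pawn's compartment. In the top zoom the foot centre is at about (198.7,151.6).

```bash
python3 - <<'E'
from h import *
ct=robot.calibration('top'); print(back((198.7,151.6),ct,.007))
# box corners top: front-left, front-right  (z .022)
P=lambda u,v:(170+u/8,115+v/8)
for n,u in(('FL',(200,540)),('FR',(662,428)),('hingeL',(118,185)),('hingeR',(580,80))): print(n,back(P(*u),ct,.022).round(4))
m=robot.masks_of('tongs_jaw','scene'); 
cal=robot.calibration('scene')
for P in ([.5385,.1545,.114],[.5385,.1545,.142]):print(proj(P,cal))
cw=robot.calibration('wrist')
# check predicted jaw pixel in wrist for tongs_jaw 130 ahead of tcp
o=robot.get_obs();a=np.array([.982,.189,0]);p=o['position']+[0,0,.0105]
print(proj([p+.13*a,p+.115*a+[0,0,.009],p+.13*a+[-.189*.021,.982*.021,0],p+.13*a-[-.189*.021,.982*.021,0]],cw))
b=cv2.imread('pics/s4.png')[170:280,230:390]; cv2.imwrite('pics/s4z.png',cv2.resize(b,None,fx=5,fy=5,interpolation=cv2.INTER_CUBIC))
E
```

```text
[0.62366528 0.16903891 0.007     ]
FL [0.5323 0.1751 0.022 ]
FR [0.5748 0.0105 0.022 ]
hingeL [0.66  0.208 0.022]
hingeR [0.7003 0.042  0.022 ]
[[294.09084978 209.4602914 ]]
[[294.70000262 199.21798002]]
[[252.40097401 -24.65864475]
 [252.30030325  10.21919015]
 [202.49282313 -24.7766466 ]
 [302.30573948 -24.59010111]]
```

View pics/s4z.png

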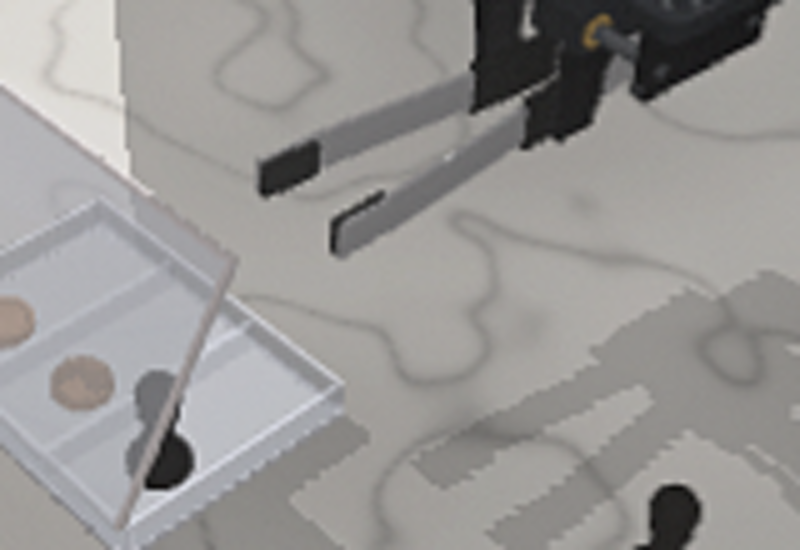

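```bash
python3 - <<'E'
from h import *
cal=robot.calibration('scene')
A=back((299,246.7),cal,.022);B=back((250,210.2),cal,.022);C=back((254.3,275.3),cal,.022)
print('FL',A,'FR',B,'HL',C)
d=A-B;print('yaw front',np.degrees(np.arctan2(-d[0],d[1])),np.linalg.norm(d)); d=C-A;print('yaw side',np.degrees(np.arctan2(d[1],d[0])),np.linalg.norm(d))
from scipy.optimize import least_squares
ct=robot.calibration('top');P=lambda u,v:(170+u/8,115+v/8)
th0=1.05
obs=[(cal,(299,246.7),(-65,87.5)),(cal,(250,210.2),(-65,-87.5)),(cal,(254.3,275.3),(65,87.5)),(ct,P(200,540),(-65,87.5)),(ct,P(662,428),(-65,-87.5)),(ct,P(118,185),(65,87.5)),(ct,P(580,80),(65,-87.5))]
def f(s):
    r=[]
    for c,u,l in obs: r+=list(proj(boxpts([s[0],s[1],0],s[2],[[l[0]/1e3,l[1]/1e3,.022]]),c)[0]-u)
    return r
s=least_squares(f,[.619,.11,.2]); print(s.x,np.array(s.fun).round(1))
print('pawn nominal',boxpts([s.x[0],s.x[1],0],s.x[2],[[.02,.057,0]]))
E
```

```text
FL [0.53523517 0.17917528 0.022     ] FR [0.58051543 0.01464283 0.022     ] HL [0.66004568 0.20844414 0.022     ]
yaw front 15.387203613464907 0.17064943237358435
yaw side 13.197746581188508 0.1281964436982241
[0.61818226 0.10924494 0.24521094] [ 0.3 -0.4  0.5 -1.9  0.3  0.5 -1.1 -0.6  0.7 -0.5 -0.7  0.   0.7 -0.8]
pawn nominal [[0.6237466  0.16939506 0.        ]]
```

The refined fit gives a box yaw of 14° and the pawn at about (0.624, 0.170); three sources agree within 2 mm. Turning 3.1° more and lowering in front of the box.

```bash
python3 -m creep '{"dp":[[0,0,0],[0,0,0]],"turn":[[0,0,-3.1],[0,0,0]]}'
python3 - <<'E'
from h import *
go([0.4109,0.117,0.038])
E
```

```text
time: 10.55
position: [0.4105, 0.1302, 0.1036]
tool_rot: [0.788, -0.616, 0.0, -0.0]
ft_force: [0.5, -0.3, -1.2]
grip_width: 0.0378
t 10.55 pos [0.4105 0.1302 0.1036] xyaw -75.99 z [ 0.  0. -1.] dcm [1.3  0.28 6.56] F [ 0.5 -0.3 -1.2] w 0.0378
```

```bash
python3 -m creep '{"dp":[[0.3,0.1,0.5],[0.5,0.1,1],[0.5,0.08,1.5],[0,0,1.5],[0,0,1],[0,0,0.7],[0,0,0.36],[0,0,0],[0,0,0],[0,0,0]],"turn":[[0,0,0],[0,0,0],[0,0,0],[0,0,0],[0,0,0],[0,0,0],[0,0,0],[0,0,0],[0,0,0],[0,0,0]]}'
python3 - <<'E'
from h import *
go([0.6243-.13*.970,.1702-.13*.2423,.038])
save('scene','s5.png');save('top','t5.png')
tips(['tongs_jaw'],'scene');tips(['tongs_jaw'],'top')
b=cv2.imread('pics/s5.png')[170:290,230:390]; cv2.imwrite('pics/s5z.png',cv2.resize(b,None,fx=5,fy=5,interpolation=cv2.INTER_CUBIC))
b=cv2.imread('pics/t5.png')[115:265,150:300]; cv2.imwrite('pics/t5z.png',cv2.resize(b,None,fx=4,fy=4,interpolation=cv2.INTER_CUBIC))
E
```

```text
time: 11.55
position: [0.4112, 0.117, 0.0384]
tool_rot: [0.788, -0.616, 0.0, -0.0]
ft_force: [-0.1, -0.6, 0.2]
grip_width: 0.038
t 11.55 pos [0.4112 0.117  0.0384] xyaw -75.98 z [ 0.001  0.    -1.   ] dcm [ 0.   -8.97  0.04] F [-0.1 -0.6  0.2] w 0.038
scene tongs_jaw 0.69 [0.5393 0.1466 0.0479] [291. 230.]
top tongs_jaw 0.6 [0.5895 0.2954 0.0267] [153. 162.]
top tongs_jaw 0.45 [0.5378 0.1496 0.0496] [203. 180.]
```

View pics/s5z.png

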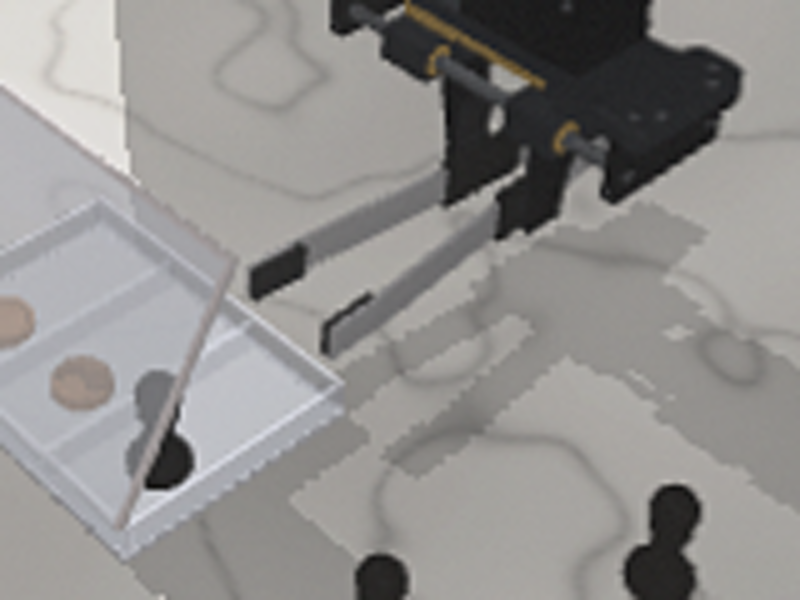

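View pics/t5z.png

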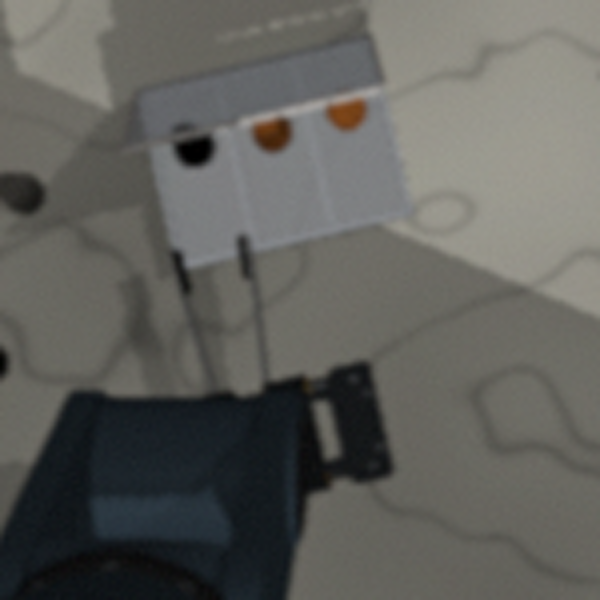

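Both views show the tongs lined up with the pawn: jaws at about (278,225) and (295,235) in the scene, axis passing through the foot in the top view. Advancing in two stages.

```bash
python3 -m creep '{"dp":[[0,-0.3,0],[0,-0.6,0],[0,-0.8,0],[0,-0.8,0],[0,-0.8,0],[0,-0.8,0],[0,-0.6,0],[0,-0.3,0],[0,0,0],[0,0,0]],"turn":[[0,0,0],[0,0,0],[0,0,0],[0,0,0],[0,0,0],[0,0,0],[0,0,0],[0,0,0],[0,0,0],[0,0,0]]}'
python3 - <<'E'
from h import *
go([0.6243-.13*.970,.1702-.13*.2423,.038])
save('scene','s6.png');save('top','t6.png')
b=cv2.imread('pics/s6.png')[170:290,230:390]; cv2.imwrite('pics/s6z.png',cv2.resize(b,None,fx=5,fy=5,interpolation=cv2.INTER_CUBIC))
b=cv2.imread('pics/t6.png')[115:265,150:300]; cv2.imwrite('pics/t6z.png',cv2.resize(b,None,fx=4,fy=4,interpolation=cv2.INTER_CUBIC))
E
```

```text
time: 12.75
position: [0.4589, 0.129, 0.0379]
tool_rot: [0.788, -0.616, -0.0, 0.0]
ft_force: [0.2, 0.5, -1.2]
grip_width: 0.038
t 12.75 pos [0.4589 0.129  0.0379] xyaw -75.99 z [-9.e-04 -0.e+00 -1.e+00] dcm [ 0.01 -4.05 -0.02] F [ 0.2  0.5 -1.2] w 0.038
```

View pics/s6z.png

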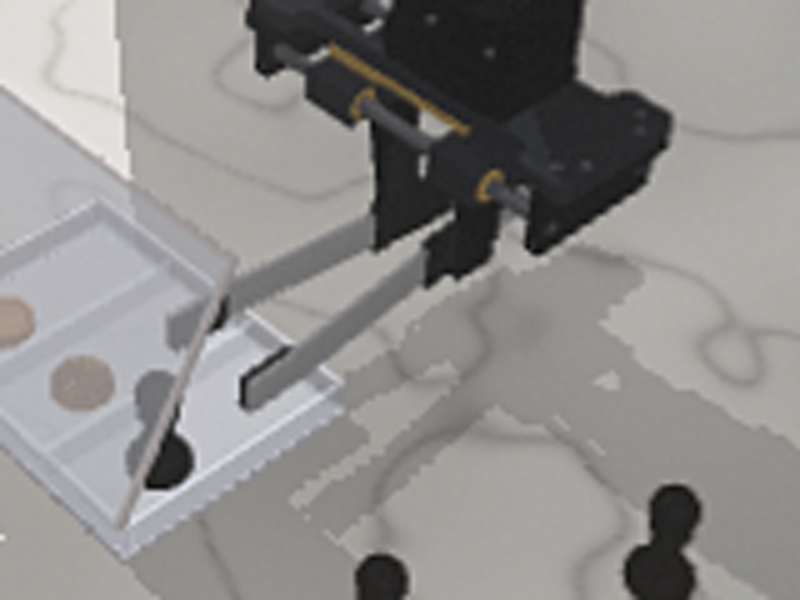

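View pics/t6z.png

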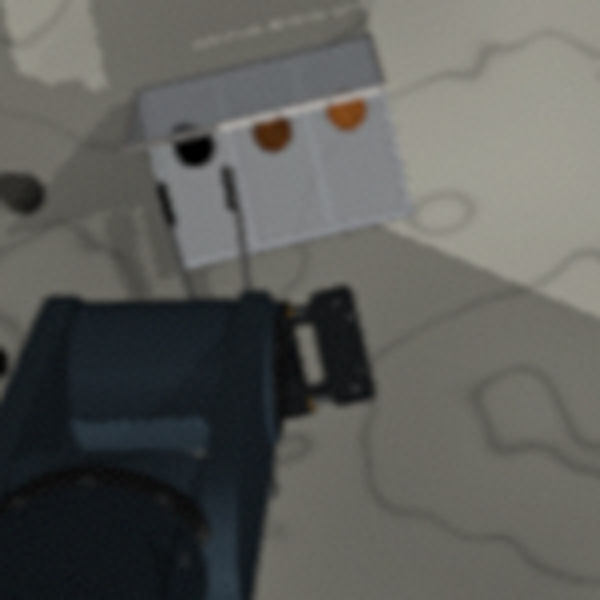

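```bash
python3 - <<'E'
from h import *
ct=robot.calibration('top');o=robot.get_obs();a=np.array([.970,.2423,0]);n=np.array([-.2423,.970,0])
z=lambda P:((proj(P,ct)-[150,115])*4).round(0)
j=o['position']+.13*a;j[2]=.0575
print('head',z([.6243,.1702,.0485]),'foot',z([.6243,.1702,.007]),'tips pred',z([j+.015*a+.0245*n,j+.015*a-.0245*n]))
cs=robot.calibration('scene');zs=lambda P:((proj(P,cs)-[230,170])*5).round(0)
print('scene tips pred L outer bottom/top',zs([j+.015*a+.028*n,j+.015*a+.028*n-[0,0,.018]]),'R', zs([j+.015*a-.021*n,j+.015*a-.021*n-[0,0,.018]]))
E
```

```text
head [[184. 137.]] foot [[193. 146.]] tips pred [[155. 178.]
 [224. 162.]]
scene tips pred L outer bottom/top [[247. 387.]
 [246. 417.]] R [[171. 325.]
 [172. 355.]]
```

```bash
python3 -m creep '{"dp":[[0,-0.3,0],[0,-0.5,0],[0,-0.6,0],[0,-0.6,0],[0,-0.6,0],[0,-0.5,0],[0,-0.4,0],[0,-0.3,0],[0,-0.2,0],[0,0,0],[0,0,0]],"turn":[[0,0,0],[0,0,0],[0,0,0],[0,0,0],[0,0,0],[0,0,0],[0,0,0],[0,0,0],[0,0,0],[0,0,0],[0,0,0]]}'
python3 - <<'E'
from h import *
go([0.6243-.13*.970,.1702-.13*.2423,.038])
save('scene','s7.png');save('top','t7.png')
b=cv2.imread('pics/s7.png')[190:290,225:325]; cv2.imwrite('pics/s7z.png',cv2.resize(b,None,fx=6,fy=6,interpolation=cv2.INTER_CUBIC))
b=cv2.imread('pics/t7.png')[115:215,160:260]; cv2.imwrite('pics/t7z.png',cv2.resize(b,None,fx=6,fy=6,interpolation=cv2.INTER_CUBIC))
E
```

```text
time: 13.95
position: [0.4979, 0.1387, 0.0379]
tool_rot: [0.788, -0.616, -0.0, 0.0]
ft_force: [0.7, 0.7, -0.8]
grip_width: 0.0379
t 13.95 pos [0.4979 0.1387 0.0379] xyaw -75.99 z [-5.e-04 -0.e+00 -1.e+00] dcm [ 0.01 -0.03 -0.01] F [ 0.7  0.7 -0.8] w 0.0379
```

View pics/s7z.png

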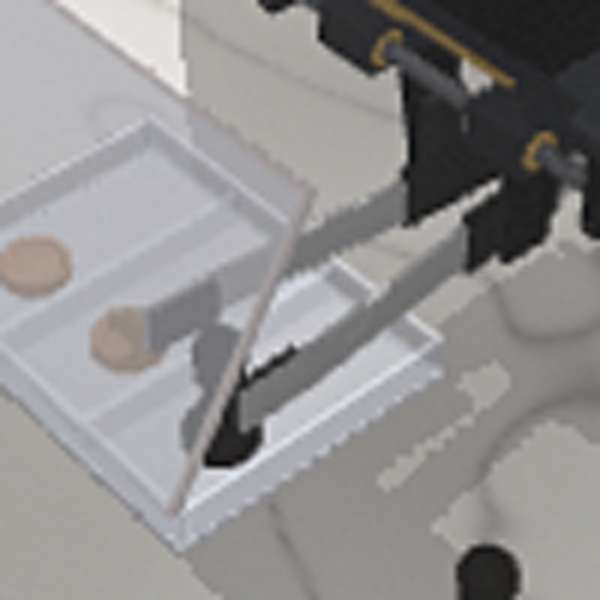

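View pics/t7z.png

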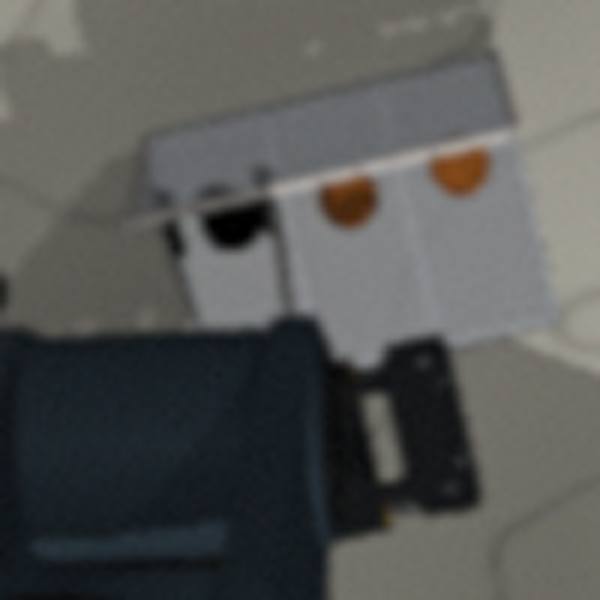

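```bash
python3 - <<'E'
from h import *
o=robot.get_obs();a=np.array([.970,.2423,0]);n=np.array([-.2423,.970,0])
j=o['position']+.13*a;j[2]=.0485
cs=robot.calibration('scene');zs=lambda P:((proj(P,cs)-[225,190])*6).round(0)
for s in(1,-1):
  for d in(.015,-.015):
    print(s,d,zs([j+d*a+s*.021*n+[0,0,.009],j+d*a+s*.021*n-[0,0,.009],j+d*a+s*.028*n-[0,0,.009]]).tolist())
print(zs([.6243,.1702,.0485]))
b=cv2.imread('pics/s7.png')[225:275,240:290]; cv2.imwrite('pics/s7y.png',cv2.resize(b,None,fx=12,fy=12,interpolation=cv2.INTER_CUBIC))
E
```

```text
1 0.015 [[226.0, 388.0], [226.0, 424.0], [239.0, 435.0]]
1 -0.015 [[291.0, 347.0], [290.0, 383.0], [304.0, 394.0]]
-1 0.015 [[150.0, 322.0], [151.0, 357.0], [139.0, 347.0]]
-1 -0.015 [[214.0, 283.0], [215.0, 319.0], [202.0, 308.0]]
[[219. 353.]]
```

View pics/s7y.png

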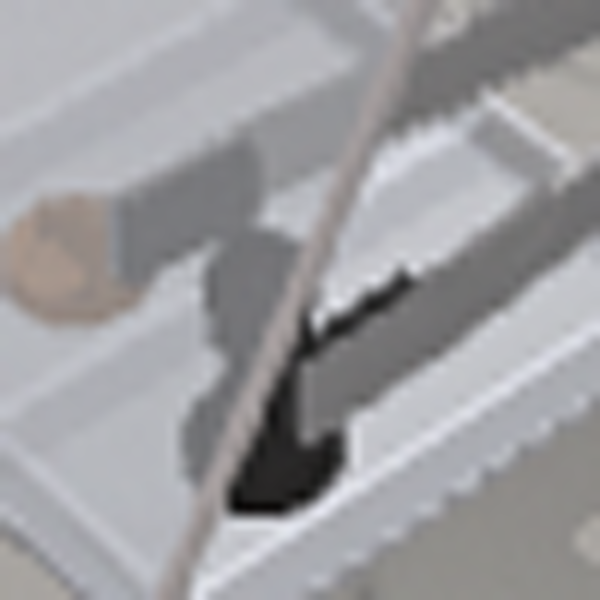

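The zoom matches the model: jaw tips at about (265,259) and (250,247), and the head at (261,249) midway between the pads, with clearance to the lid. Closing.

```bash
python3 -m creep '{"dp":[[0,0,0],[0,0,0],[0,0,0],[0,0,0],[0,0,0],[0,0,0],[0,0,0],[0,0,0],[0,0,0],[0,0,0]],"turn":[[0,0,0],[0,0,0],[0,0,0],[0,0,0],[0,0,0],[0,0,0],[0,0,0],[0,0,0],[0,0,0],[0,0,0]]}' 1 20
python3 - <<'E'
from h import *
go([0.4980,.1387,.038])
save('scene','s8.png');save('top','t8.png')
b=cv2.imread('pics/s8.png')[190:290,225:325]; cv2.imwrite('pics/s8z.png',cv2.resize(b,None,fx=6,fy=6,interpolation=cv2.INTER_CUBIC))
E
```

```text
time: 15.05
position: [0.4982, 0.1387, 0.038]
tool_rot: [0.788, -0.616, 0.0, -0.0]
ft_force: [-0.6, 0.5, -0.8]
grip_width: 0.0297
t 15.05 pos [0.4982 0.1387 0.038 ] xyaw -75.99 z [ 0.  0. -1.] dcm [-0.    0.02 -0.  ] F [-0.6  0.5 -0.8] w 0.0297
```

View pics/s8z.png

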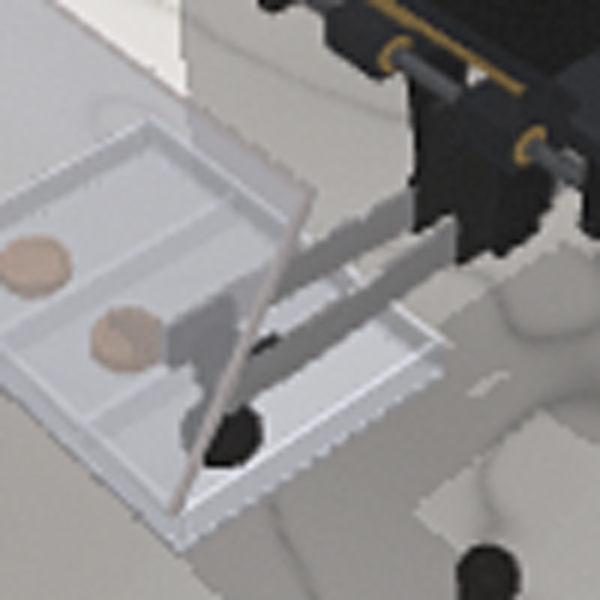

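The width stopped at 29.7 mm (30 expected on the head) and the jaws are closed on the head. Lift 4 mm, draw back 5.5 cm inside the compartment while rising a little, then check.

```bash
python3 -m creep '{"dp":[[0,0,-0.1],[0,0,-0.2],[0,0.1,-0.2],[0,0.3,-0.05],[0,0.5,-0.05],[0,0.6,-0.05],[0,0.6,-0.1],[0,0.6,-0.1],[0,0.6,-0.1],[0,0.6,-0.1],[0,0.6,-0.1],[0,0.5,-0.1],[0,0.3,-0.1],[0,0.2,0],[0,0,0],[0,0,0]],"turn":[[0,0,0],[0,0,0],[0,0,0],[0,0,0],[0,0,0],[0,0,0],[0,0,0],[0,0,0],[0,0,0],[0,0,0],[0,0,0],[0,0,0],[0,0,0],[0,0,0],[0,0,0],[0,0,0]]}'
python3 - <<'E'
from h import *
go([0.4980,.1387,.038])
save('scene','s9.png');save('top','t9.png'); tips(['lid_edge'],'scene')
b=cv2.imread('pics/s9.png')[190:290,225:325]; cv2.imwrite('pics/s9z.png',cv2.resize(b,None,fx=6,fy=6,interpolation=cv2.INTER_CUBIC))
E
```

```text
time: 16.75
position: [0.4452, 0.1254, 0.0515]
tool_rot: [0.788, -0.616, 0.0, -0.0]
ft_force: [0.1, 0.9, -0.9]
grip_width: 0.0298
t 16.75 pos [0.4452 0.1254 0.0515] xyaw -75.99 z [ 5.e-04  0.e+00 -1.e+00] dcm [-0.01 -5.44  1.35] F [ 0.1  0.9 -0.9] w 0.0298
scene lid_edge 0.77 [0.6238 0.1103 0.1373] [249. 201.]
```

View pics/s9z.png

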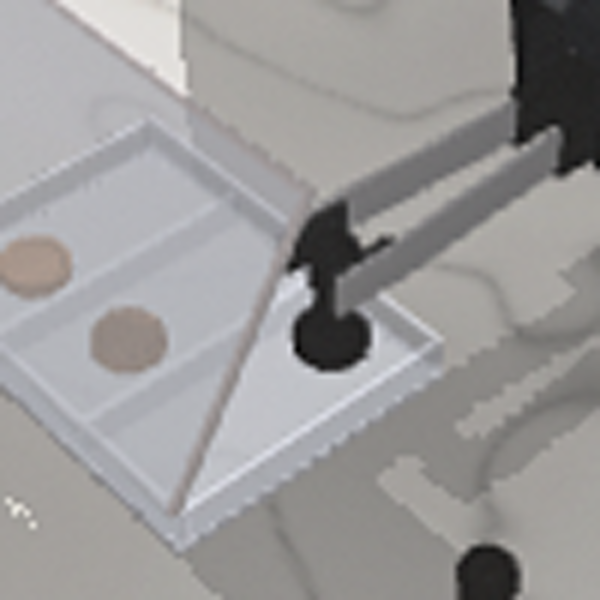

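The pawn is upright in the jaws at about (280,240), clear of the lid edge, which hasn't moved. Lifting up and slightly back.

```bash
python3 -m creep '{"dp":[[0,0,-0.3],[0,0,-0.6],[0,0,-0.9],[0,0,-1],[0,0.1,-1.2],[0,0.1,-1.2],[0,0.2,-1.3],[0,0.2,-1.3],[0,0.2,-1.3],[0,0.2,-1.3],[0,0.1,-1.3],[0,0,-1.3],[0,0,-1.2],[0,0,-1],[0,0,-0.8],[0,0,-0.6],[0,0,-0.4],[0,0,-0.2],[0,0,0],[0,0,0]],"turn":[[0,0,0],[0,0,0],[0,0,0],[0,0,0],[0,0,0],[0,0,0],[0,0,0],[0,0,0],[0,0,0],[0,0,0],[0,0,0],[0,0,0],[0,0,0],[0,0,0],[0,0,0],[0,0,0],[0,0,0],[0,0,0],[0,0,0],[0,0,0]]}'
python3 -m creep '{"dp":[[0,0,0],[0,0,0],[0,0,0],[0,0,0],[0,0,0],[0,0,0],[0,0,0],[0,0,0],[0,0,0],[0,0,0]],"turn":[[0,0,0],[0,0,0],[0,0,0],[0,0,0],[0,0,0],[0,0,0],[0,0,0],[0,0,0],[0,0,0],[0,0,0]]}'
python3 - <<'E'
from h import *
go([0.4980,.1387,.038])
save('scene','s10.png');tips(['lid_edge','pawn_center','tongs_jaw'],'scene');save('top','t10.png')
c=robot.calibration('scene');o=robot.get_obs();j=o['position']+.13*np.array([.970,.2423,0])
print('pred head,foot px',proj([j+[0,0,.0105],j-[0,0,.034]],c))
E
```

```text
time: 18.9
position: [0.4339, 0.1227, 0.2231]
tool_rot: [0.788, -0.616, -0.0, 0.0]
ft_force: [0.5, -0.9, -2.2]
grip_width: 0.0294
time: 19.9
position: [0.4342, 0.1227, 0.2235]
tool_rot: [0.788, -0.616, 0.0, -0.0]
ft_force: [0.4, 0.4, -1.3]
grip_width: 0.0293
t 19.9 pos [0.4342 0.1227 0.2235] xyaw -75.99 z [ 0. -0. -1.] dcm [-0.   -6.58 18.55] F [ 0.4  0.4 -1.3] w 0.0293
scene lid_edge 0.56 [0.6201 0.1073 0.1349] [250. 200.]
scene pawn_center 0.73 [0.5634 0.1566 0.2172] [286. 173.]
scene tongs_jaw 0.6 [0.5599 0.1517 0.233 ] [287. 165.]
pred head,foot px [[287.00808219 164.88822199]
 [286.25937508 183.60299804]]
```

View pics/s10.png

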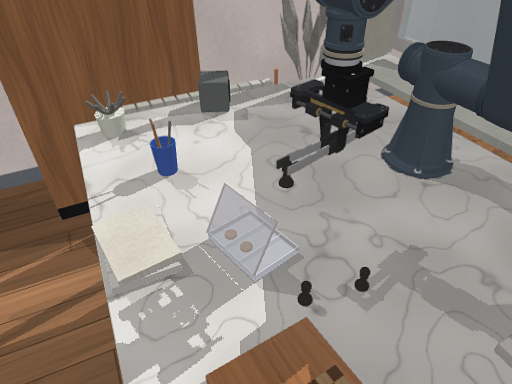

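View pics/t10.png

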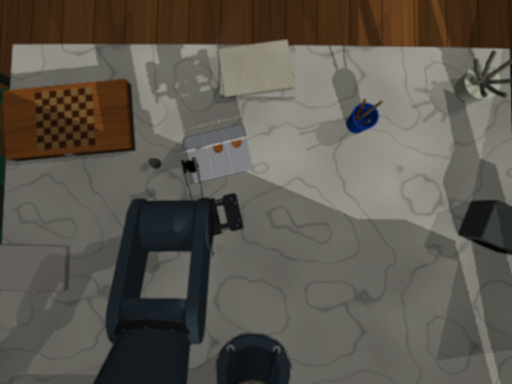

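The scene shows the pawn held upright at (286,174), with its foot near z = 0.19 m. The lid, counters, cup and other two pawns are where they were. The arm is still, so I'm handing in.

```bash
python3 - <<'E'
from h import *
o=robot.get_obs(); print(o['time'],o['grip_width'],abs(o['joint_velocities']).max())
print(robot.hand_in())
E
```

```text
20.15 0.02958279421004997 0.0013131582816472453
the job is handed in; nothing more can be done
None
```

I took the tongs by their grip pads and reached in under the half-open lid. I closed them on the pawn's head, drew it forward inside its compartment clear of the lid, then lifted it and handed in at 20.2 s, still holding it.

**Last checks:**
- **Pawn:** it hung upright in the jaws. Its foot is at about 0.19 m, worked out from the tool height and matching the scene picture; the detected pawn centre (0.217 m) agrees.
- **Grip:** the finger width held at 29.3–29.8 mm, against the 30 mm expected with the jaws on the head. The arm was still.
- **Lid:** its edge was found within 2–4 mm of where it started, which is within the detector's error.
- **Other things:** the counters, cup and other two pawns looked unmoved in the final pictures; I did not measure them.

**Disagreements:** my first box heading, judged by eye, was 11°. A corner fit gave 14°, and I corrected to that before reaching in. The networks sometimes took the pawn or tongs for other objects, so I checked their reports against the pictures. No check failed.

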